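# Sort the aquarium dry goods on the cabinet's glass shelf

### The arm

A 6-joint arm with a two-finger parallel gripper is mounted at the origin on the work surface. World frame = base frame: x ahead of the robot, y to its left, z up, the work surface at z = 0. Lengths are in m, angles in rad, forces in N, time in s.
With the tool pointing down it reaches from about 0.35 to 0.775 m from the base axis. Payload 7.3 kg.
Tool frame: the origin (TCP) lies on the centre line of the jaws, within the pads' length; the fingertips stand robot.nose_length ahead of it and the grasp point (between the pads) is the TCP (robot.nose_length is the distance from the TCP to the fingertips, in m); z points along the fingers, y is the direction in which the jaws open and shut (so a half turn about z gives the same grasp; the last joint's range is limited). The gripper opens to 92 mm and grips with 3 to 60 N. Pads are 19 mm wide; open, the fingers measure 130 mm over their backs; the gripper's body (75 mm by 190 mm) begins 47 mm behind the grasp point.
Start: joints at [1.166, 0.342, 1.524, -0, 1.275, -0.146], TCP at [0.134, 0.508, 0.246] pointing down, gripper open.
Joint ranges: [-2.53, 2.53], [-0.77, 2.02], [0.04, 2.7], [-1, 4.14], [0.28, 2.66], [-3.11, 3.11]. Speed limits (rad/s): [2.57, 2.57, 3.14, 3.14, 3.14, 3.14].

### API

Orientations are given as [roll, pitch, yaw] about the fixed x, y, z axes, in that order (R = Rz(yaw) Ry(pitch) Rx(roll)).
In Python, from cell import robot, read_camera gives the robot as it stands.
- The arm moves only by the shell command python3 -m crank 'ROWS' [FORCE]. ROWS is JSON, a list of rows, each a list of 7 numbers: the shift along the tool's x, y, z in cm, then the turn, a rotation vector about the tool's x, y, z in degrees, then the opening, from 0 (shut) to 1 (fully open). In form: [[tx, ty, tz, wx, wy, wz, jaw], ...]. A call has 1 to 5 rows; each row is the pose to reach, as a shift and turn from the pose commanded when the call began, along the tool's axes at that moment; what a row does not reach only later rows make up. A row lasts 1/8 s, in which the tool goes at most 62.5 mm and 10.7 degrees, less where a joint would pass 70% of its speed; a pose out of reach is approached as far as the arm can. A call with a gripper value outside its range is refused whole. The fingers move at their own pace and stop on an object; FORCE is the grip in N (left out, the last holds). Time passes only in rows, so rows that repeat a pose let the fingers close. It gives the time, the measured TCP pose, the force and the opening at its end, in the units of the state.
- robot.observe(): the state, without advancing time (a new reading comes with each control period).
- read_camera(name): name is "scene" or "top"; returns a dict with "frame" (400x640x3 uint8, red, green, blue), "intrinsics" (3x3 intrinsics, pixels), "distortion" ([k1, k2, p1, p2, k3] as OpenCV has them; the pictures are not rectified), "R" (3x3) and "t" (3): a world point X has camera coordinates R X + t. Camera axes: x right, y down, z forward; pixel columns grow to the right and rows downward; lengths in m; the calibration is good to about 2 mm. A picture is of the moment at which its call begins. There is no depth.
- robot.hand_in(): hands the job in, once; it reports no verdict.
The state is a dict: "time": time; "qpos": joint angles; "qvel": joint speeds; "joint_efforts": joint torques, N m; "tool_pos": TCP position; "tool_rot": TCP orientation; "contact_force": force on the tool from outside, world axes, zero at the start; "torque": the same for the moment, N m; "opening": finger opening in m.
Only numpy, scipy, OpenCV 4.12 (cv2) and the standard library are available. Lean on these libraries where they do the work, as an engineer would, in place of code of your own. Each camera call takes 0.05 s, during which the arm holds its last target.

### The job

Put away the handful of aquarium goods lying loose along the robot's edge of the cabinet's glass shelf, which has been laid on the counter: stand the yellow food canister upright beside the other canister in the food tray, and lay the chrome tweezer flat and lengthwise in the tool tray, in the free strip beside the spatula. For the round black airstone, first lift only the top tray off the nested stack, leaving the ones below nested where they are, and set it squarely down inside the low grey holder; then lay the airstone flat in that tray, nipple up. Do not tip the canister over, and leave the driftwood, the spatula and the other canister alone.

Things in the scene. Friction and masses are not known exactly. Their poses are not given: they have to be found in the camera images.
- top_tray_center (a point): Top one of 3 equal white trays nested in a stack. Point: its centre, 17 mm above its underside; x lengthwise, z up. Rim 130 x 68 mm, an 8 mm tall upright band, gripped from outside across the 68 mm. 34 mm tall, tapering to 113 x 51 mm below; 2 mm thick; floor inside 109 x 47 mm, a lug 8 x 5 x 18 mm high in each corner. Its rim stands 20 mm above the next one's: reach 10 to 17 mm below it. 60 g.
- next_tray: The second tray of the stack, equal to the top one, loose, to be left nested there. Origin at the centre of its underside (20 mm below that of the top tray); x along its length, z up.
- canister_center (a point): Loose yellow food canister with black ribbed screw lid, standing upright at the near edge of the shelf: 86 mm tall, body 54 mm across, lid (upper 22 mm) 55 mm across, about 110 g. Point: its centre, 43 mm above its underside; z is its axis, up.
- tweezer_center (a point): Loose chrome steel tweezer lying on its side: 150 mm long, 10 mm tall, 18 mm wide over its two legs in the straight middle 60 mm, narrower at both ends; rigid, about 35 g. Point: its centre, 5 mm above what it lies on; x along its length, y across (grip along y).
- airstone_center (a point): Loose round black airstone: a disc 35 mm across and 18 mm tall with a grey nipple, 5 mm across, standing 11 mm above the middle of its top; about 35 g. Point: centre of the disc, 9 mm above its underside; z up. In the tray there is room for fingers before and behind it along the tray's length, not at its sides.
- tray_holder: Low grey holder, fixed on the shelf, empty: 142 x 80 mm outside, 136 x 74 mm inside, rim 11 mm tall, floor 3 mm thick. The top tray goes down inside it onto its floor, long side along long side (either way round). Origin: centre of its underside, on the glass; x along its length, y across, z up.
- food_place (a point): Free place in the food tray. The tray is white, fixed, 200 x 100 mm outside, walls 3 mm thick, 28 mm tall; the other canister stands at its other end, 94 mm from this point along -x. Point: on the tray's inner floor (3 mm above the glass), midway across, 50 mm from the end wall; x along the tray, away from the other canister, z up.
- tool_place (a point): Middle of the free strip in the tool tray. The tray is white, fixed, 200 x 130 mm outside, walls 3 mm thick, 20 mm tall; the spatula lies lengthwise in it, 63 mm from this point along -y. Point: on the tray's inner floor (3 mm above the glass), midway along, 37 mm from the long wall; x along the tray, y away from the spatula, z up.
- driftwood: Bystander: brown ceramic driftwood replica, about 120 x 60 mm and 65 mm tall, loose among the handful; leave alone. Origin at the centre of its underside.
- spatula: Bystander: steel spatula with black grip, 144 mm long, 10 mm tall, blade 22 mm wide, loose in the tool tray; leave alone. Origin at the middle of its length on its underside; x along its length.
- spare_canister: Bystander: the other yellow canister (86 mm tall, lid 55 mm across), standing loose in the food tray; leave alone. Origin at the centre of its underside.

How it is judged:
On the way:
1. The top tray stands down inside the holder, the airstone not yet in it, and the next tray is still in the stack (x of top_tray_center in the frame of tray_holder between -0.016 and 0.016 m and y of top_tray_center in the frame of tray_holder between -0.016 and 0.016 m and z of top_tray_center in the frame of tray_holder between 0.014 and 0.0245 m and angle between top_tray_center's own z axis and vertical below 0.08 rad and angle between the x axis of top_tray_center and the x axis of tray_holder, either way round below 0.22 rad and distance of next_tray from where it was at the start of the episode below 0.015 m and horizontal distance between airstone_center and top_tray_center above 0.07 m and contact force between the fingers and top_tray below 0.1 N), for 0.2 s.
At the end, for the whole second after the job is handed in: Tray level in the holder (16 mm, 12 deg), airstone flat in it, nipple up; canister upright on the free floor of the food tray; tweezer flat in the free strip, along it (17 deg); next tray moved under 15 mm; driftwood, spatula, other canister under 20 mm; all released and at rest (x of top_tray_center in the frame of tray_holder between -0.016 and 0.016 m and y of top_tray_center in the frame of tray_holder between -0.016 and 0.016 m and z of top_tray_center in the frame of tray_holder between 0.014 and 0.0245 m and angle between each of top_tray_center, next_tray's own z axis and vertical below 0.08 rad and angle between the x axis of top_tray_center and the x axis of tray_holder, either way round below 0.22 rad and x of airstone_center in the frame of top_tray_center between -0.045 and 0.045 m and y of airstone_center in the frame of top_tray_center between -0.016 and 0.016 m and z of airstone_center in the frame of top_tray_center between -0.012 and 0.002 m and angle between airstone_center's own z axis and vertical below 0.25 rad and x of canister_center in the frame of food_place between -0.042 and 0.026 m and y of canister_center in the frame of food_place between -0.025 and 0.025 m and z of canister_center in the frame of food_place between 0.037 and 0.049 m and angle between canister_center's own z axis and vertical below 0.1 rad and x of tweezer_center in the frame of tool_place between -0.03 and 0.03 m and y of tweezer_center in the frame of tool_place between -0.042 and 0.032 m and z of tweezer_center in the frame of tool_place between -0.002 and 0.01 m and angle between the x axis of tweezer_center and the x axis of tool_place, either way round below 0.3 rad and angle between tweezer_center's own z axis and vertical below 0.12 rad and distance of next_tray from where it was at the start of the episode below 0.015 m and distance of each of driftwood, spatula, spare_canister from where it was at the start of the episode below 0.02 m and linear speed of each of top_tray, airstone, canister, tweezer below 0.02 m/s); the robot touches nothing.
It fails at once if the next tray is dragged up or shifted with the top one (distance of next_tray from where it was at the start of the episode above 0.015 m).
It fails at once if the driftwood, the spatula or the other canister is disturbed (distance of any of driftwood, spatula, spare_canister from where it was at the start of the episode above 0.02 m).
It fails at once if the canister is tipped over (angle between canister_center's own z axis and vertical above 0.7 rad).
It also fails if it takes over 122 s, if anything falls off the work surface, if the arm or the gripper's body presses on something with over 40 N, if the wrist force passes 120 N, or if a joint passes its speed limit or range.

## Working session

There is one attempt and no reset: what is moved stays moved. The work goes in short steps, Python scripts to look and compute and a shell command to move; the robot and the scene stay as the last step left them, time stands still between calls to the robot, and variables do not carry over. Pictures are saved under pics/ and viewed, and the job is handed in when it is done.

```bash
ls; mkdir -p pics; python3 - <<'E'
from cell import robot, read_camera
import cv2
print(robot.observe(), robot.nose_length)
for n in ("scene","top"):
    c=read_camera(n); cv2.imwrite(f"pics/{n}0.png",c["frame"][:,:,::-1]); print(n,c["intrinsics"].tolist(),c["distortion"],c["R"].tolist(),c["t"].tolist())
E
```

```text
pics
{'time': 0.0, 'qpos': array([ 1.16604372e+00,  3.42746065e-01,  1.52500334e+00,  2.64946224e-05,
        1.27543076e+00, -1.46027342e-01]), 'qvel': array([ 0.00125605, -0.00171119,  0.00053637, -0.000622  ,  0.00106102,
       -0.00047222]), 'joint_efforts': array([ 6.70434438e-04, -4.31253290e+01, -2.44218296e+01,  7.17838830e-02,
        5.60220599e-02, -1.10181243e-04]), 'tool_pos': array([0.13415404, 0.50717708, 0.24503762]), 'tool_rot': array([-3.14002572e+00, -2.56062780e-04,  2.88285946e+00]), 'contact_force': array([ 0.61779546,  1.01917307, -0.64547984]), 'torque': array([-0.05029281,  0.02332244, -0.014693  ]), 'opening': 0.0917185273768463} 0.019
scene [[384.5485657498331, 0.0, 320.4437307089796], [0.0, 384.5485657498331, 197.48630444052532], [0.0, 0.0, 1.0]] [-0.07906126  0.          0.          0.          0.        ] [[0.42176762366802273, 0.9066712990440402, 0.007695915489545683], [0.6528062351579617, -0.29776165213499184, -0.6965500828057724], [-0.6292504199158849, 0.2988062148075793, -0.717466901695158]] [-0.2193645049926285, -0.3026858461317535, 1.4288218395375925]
top [[450.91444473331836, 0.0, 322.80942200743704], [0.0, 450.91444473331836, 191.8578516556721], [0.0, 0.0, 1.0]] [-0.03711321  0.          0.          0.          0.        ] [[-0.007894549256199096, -0.9999212082562865, 0.009759783364896501], [-0.9945303793707579, 0.006834705368788377, -0.10422385193024812], [0.10414893470745572, -0.010529201385201078, -0.9945059755061768]] [-0.0019160557825347367, 0.5698188898737262, 1.0609479181982684]
```

View pics/scene0.png

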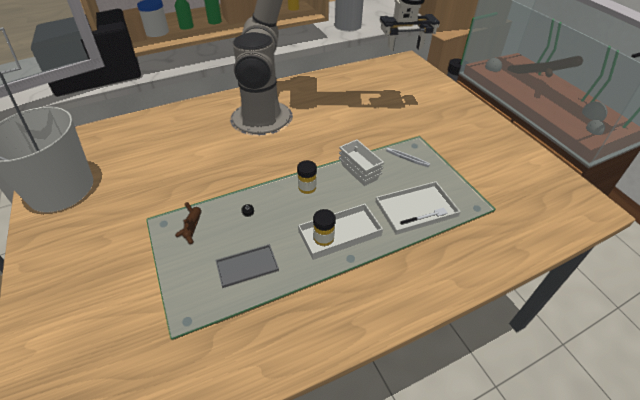

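View pics/top0.png

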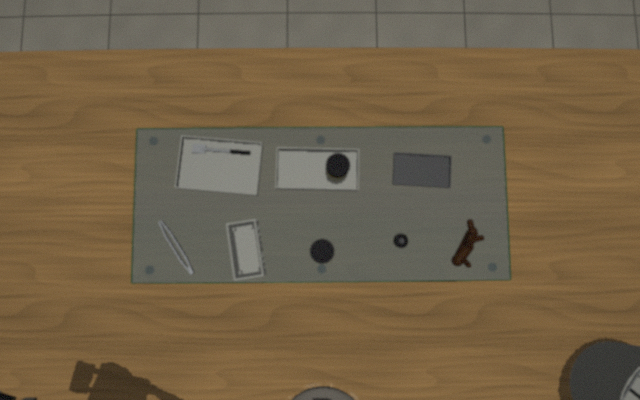

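The top view shows the tool tray (220,165), food tray (317,169), holder (421,170), tweezer (176,247), stack (245,249), canister (322,251), airstone (400,241) and driftwood (466,244). I'll zoom in to measure.

```bash
cat > h.py <<'E'
import numpy as np, cv2
from cell import robot, read_camera
def proj(c,P):
    P=np.atleast_2d(np.asarray(P,float)); r,_=cv2.Rodrigues(c["R"])
    return cv2.projectPoints(P,r,c["t"],c["intrinsics"],np.asarray(c["distortion"]))[0][:,0]
def at(c,uv,z):
    uv=np.asarray(uv,float).reshape(-1,1,2)
    n=cv2.undistortPoints(uv,c["intrinsics"],np.asarray(c["distortion"]))[:,0]
    d=np.c_[n,np.ones(len(n))]@c["R"]; o=-c["R"].T@c["t"]
    return o+d*((z-o[2])/d[:,2])[:,None]
def tri(cs,uvs):
    from scipy.optimize import least_squares
    return least_squares(lambda X:np.concatenate([proj(c,X)[0]-u for c,u in zip(cs,uvs)]),[.5,0,.02])
def crop(c,x0,y0,x1,y1,f,name):
    im=cv2.resize(c["frame"][y0:y1,x0:x1,::-1],None,fx=f,fy=f,interpolation=cv2.INTER_CUBIC)
    for x in range((x0+9)//10*10,x1,10): cv2.line(im,((x-x0)*f,0),((x-x0)*f,8 if x%50 else 20),(0,0,255),1)
    for y in range((y0+9)//10*10,y1,10): cv2.line(im,(0,(y-y0)*f),(8 if y%50 else 20,(y-y0)*f),(0,0,255),1)
    cv2.imwrite("pics/"+name+".png",im)
E
python3 - <<'E'
from h import *
c=read_camera("top"); s=read_camera("scene")
crop(c,130,120,290,240,5,"t1"); crop(c,130,200,290,290,5,"t2"); crop(c,270,120,470,290,4,"t3"); crop(s,290,130,500,270,3,"s1");crop(s,140,150,340,300,4,"s2")
E
```

```text
(no output)
```

View pics/t1.png

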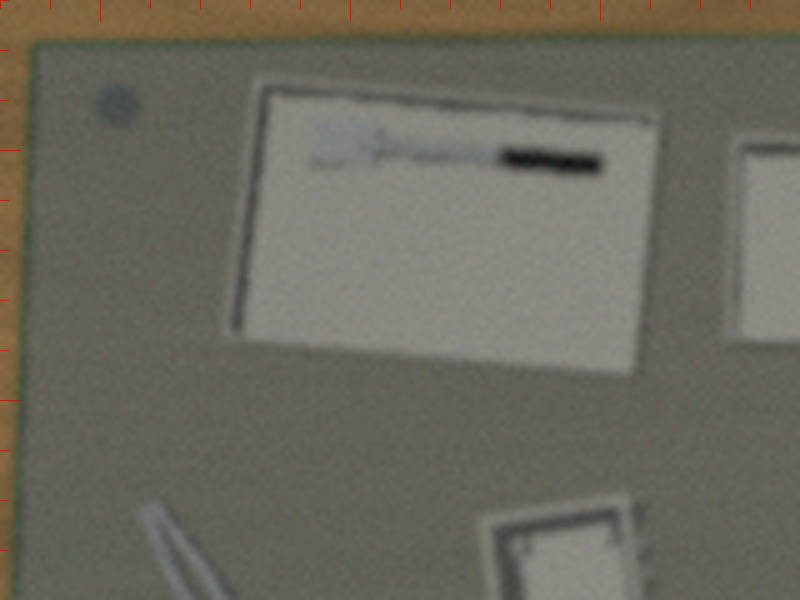

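View pics/t2.png

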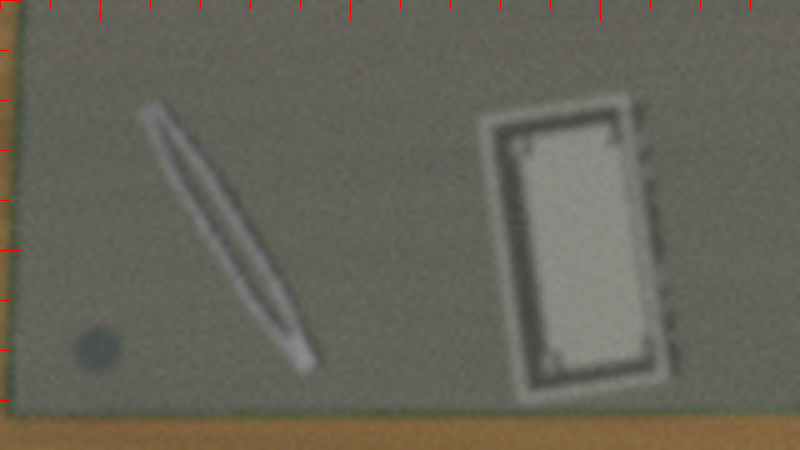

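View pics/t3.png

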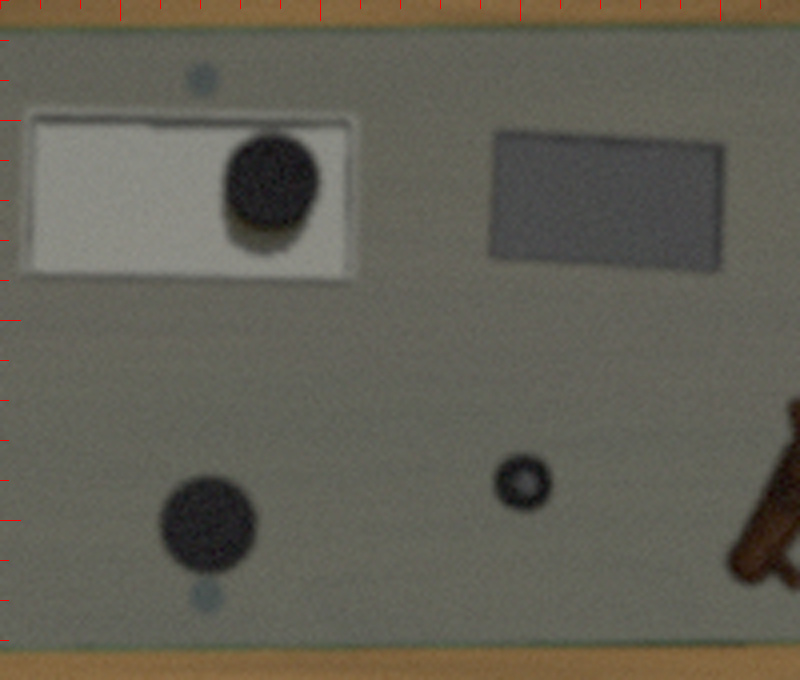

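View pics/s1.png

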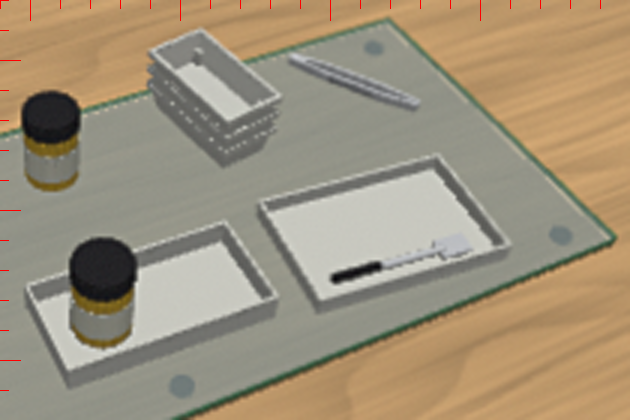

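View pics/s2.png

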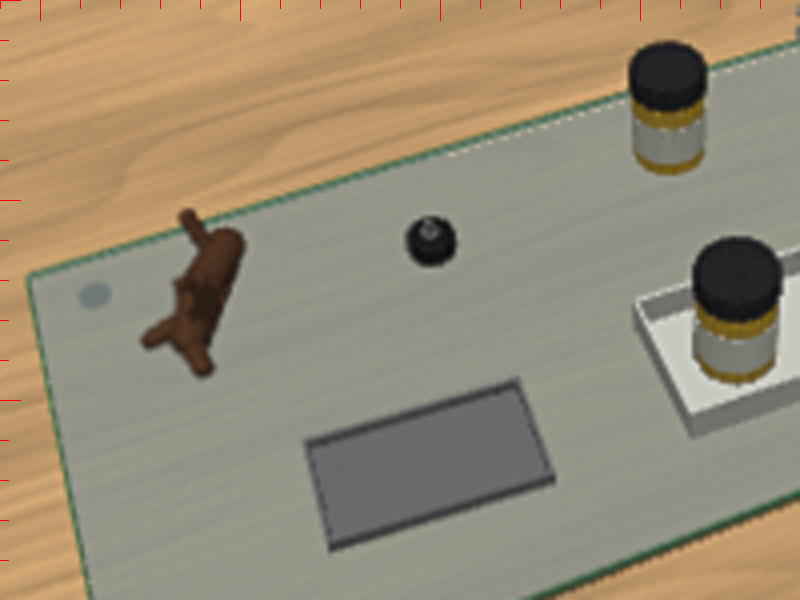

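```bash
cat > fit.py <<'E'
from h import *
from scipy.optimize import least_squares
c=read_camera("top"); s=read_camera("scene")
D={'tool':(200,130,20,[(181.6,135),(262.4,141),(256.8,195.2),(175,187.4)],[(460,212),(396,230),(376.7,198),(435.7,182)]),
'food':(200,100,28,[(276,146.8),(359.5,148.8),(358.5,190.8),(275.5,188.8)],[(382.7,228.7),(312.7,254),(298.3,228.7),(365.3,204)]),
'hold':(142,80,11,[(393.5,152.8),(450.8,155.8),(450.2,187.8),(392.2,184.8)],[(278.8,269.5),(222.5,287),(216,260.2),(269.2,244.8)]),
'stack':(68,130,74,[(226,223.2),(256.4,218.6),(264,276),(234,281)],[(384,162.3),(366,171.7),(339.3,147.3),(357.7,139.3)])}
# TL=(+x,+y) TR=(+x,-y) BR=(-x,-y) BL=(-x,+y); L along y, W along x
for n,(L,W,h,t,sc) in D.items():
    L/=1000;W/=1000;h/=1000
    def P(p):
        q=np.array([[W,L],[W,-L],[-W,-L],[-W,L]])/2; a=p[2]; R=np.array([[np.cos(a),-np.sin(a)],[np.sin(a),np.cos(a)]])
        return np.c_[q@R.T+p[:2],np.full(4,p[3])]
    for w in ((1,1),(1,0),(0,1)):
        f=lambda p:np.r_[w[0]*(proj(c,P(p))-t).ravel(),w[1]*(proj(s,P(p))-sc).ravel()]
        r=least_squares(f,[.5,0,0,.05]) 
        print(n,w,r.x.round(4),"zg",round(r.x[3]-h,4),"rms",np.sqrt((r.fun**2).mean()).round(2))
for a,b in (((160,221),(429.3,164.3)),((191.6,273),(387,149.3))):
    r=tri((c,s),(a,b)); print('tw',r.x.round(4),r.fun.round(1))
print('can',at(c,(322.2,251.2),.094), 'stone nip',at(c,(400.8,240.8),.03),'disc',at(c,(400.8,240.8),.026))
E
python3 fit.py
```

```text
tool (1, 1) [ 0.6386  0.2466 -0.0956  0.0293] zg 0.0093 rms 0.49
tool (1, 0) [ 0.6381  0.2458 -0.0939  0.0324] zg 0.0124 rms 0.27
tool (0, 1) [ 0.631   0.2545 -0.1005  0.0184] zg -0.0016 rms 0.29
food (1, 1) [ 0.6264  0.0073 -0.0199  0.0337] zg 0.0057 rms 0.88
food (1, 0) [ 0.6237  0.0066 -0.0294  0.0478] zg 0.0198 rms 0.26
food (0, 1) [ 0.6265  0.0085 -0.0049  0.0331] zg 0.0051 rms 0.65
hold (1, 1) [ 0.6235 -0.2504 -0.0611  0.0163] zg 0.0053 rms 0.41
hold (1, 0) [ 0.622  -0.2493 -0.0588  0.0243] zg 0.0133 rms 0.07
hold (0, 1) [ 0.6179 -0.249  -0.0639  0.0079] zg -0.0031 rms 0.26
stack (1, 1) [0.4342 0.1728 0.146  0.0823] zg 0.0083 rms 0.48
stack (1, 0) [0.4341 0.1699 0.1452 0.0957] zg 0.0217 rms 0.12
stack (0, 1) [0.442  0.1695 0.1451 0.0892] zg 0.0152 rms 0.24
tw [0.5024 0.3893 0.0213] [-0.1 -0.  -0.1  0. ]
tw [0.3768 0.3111 0.0156] [ 0.1  0.1  0.2 -0. ]
can [[ 0.42905502 -0.0030172   0.094     ]] stone nip [[ 0.45043105 -0.19229112  0.03      ]] disc [[ 0.45040981 -0.19302011  0.026     ]]
```

```bash
cat > plan.py <<'E'
import sys; from h import *
from scipy.spatial.transform import Rotation as Ro
def plan(x,y,z,yaw):
    o=robot.observe(); A=Ro.from_euler('xyz',o['tool_rot']); 
    B=min((Ro.from_euler('xyz',[np.pi,0,yaw+k*np.pi]) for k in (0,1)),key=lambda b:(A.inv()*b).magnitude())
    print('now',o['tool_pos'].round(4),o['tool_rot'].round(3),'t',round(o['time'],2),'q6',o['qpos'][5].round(2),'F',o['contact_force'].round(1))
    print('row cm',(A.inv().apply(np.array([x,y,z])-o['tool_pos'])*100).round(2),'deg',np.degrees((A.inv()*B).as_rotvec()).round(1))
if __name__=='__main__': plan(*map(float,sys.argv[1:5]))
E
python3 plan.py .4396 .350 .15 .557
python3 - <<'E'
from h import *
c=read_camera("top");s=read_camera("scene")
print(at(c,[(160,221),(191.6,273),(176.4,247)],.013)); print(at(s,[(429.3,164.3),(387,149.3)],.013))
E
```

```text
now [0.1343 0.5074 0.2455] [-3.141 -0.     2.883] t 0.3 q6 -0.15 F [-0.1 -0.1  0.5]
row cm [-33.54  -7.4    9.55] deg [ -0.   -0.  -46.7]
[[0.50268493 0.39209561 0.013     ]
 [0.37673816 0.31206899 0.013     ]
 [0.43935117 0.35031863 0.013     ]]
[[0.49535373 0.39701974 0.013     ]
 [0.37401012 0.31261785 0.013     ]]
```

```bash
python3 -m crank '[[-8,-2,2,0,0,-10,0.6],[-16,-4,5,0,0,-20,0.6],[-24,-6,8,0,0,-30,0.6],[-30,-7,9.5,0,0,-40,0.6],[-33.5,-7.4,9.5,0,0,-46.7,0.6]]' 20;python3 -m crank '[[0,0,0,0,0,0,0.6],[0,0,0,0,0,0,0.6]]'; python3 plan.py .439 .351 .05 .557
```

```text
time: 1.02
tool_pos: [0.384, 0.3765, 0.1641]
tool_rot: [3.141, -0.0, -2.58]
contact_force: [0.9, 1.1, 0.8]
opening: 0.0555
time: 1.27
tool_pos: [0.3825, 0.3773, 0.1645]
tool_rot: [3.141, -0.001, -2.587]
contact_force: [-0.2, 0.4, -0.2]
opening: 0.0551
now [0.3825 0.3773 0.1645] [ 3.141e+00 -1.000e-03 -2.587e+00] t 1.27 q6 -1.49 F [-0.2  0.4 -0.2]
row cm [-3.42 -5.22 11.44] deg [ 0.  -0.  -0.2]
```

```bash
python3 -m crank '[[-2,-3,3,0,0,0,0.6],[-3.4,-5.2,6,0,0,0,0.6],[-3.4,-5.2,9,0,0,0,0.6],[-3.4,-5.2,11.4,0,0,0,0.6],[-3.4,-5.2,11.4,0,0,0,0.6]]'; python3 plan.py .439 .351 .032 .557
python3 - <<'E'
from h import *
c=read_camera("top");s=read_camera("scene")
crop(c,120,200,280,290,5,"t4");crop(s,340,90,500,210,5,"s4")
E
```

```text
time: 1.9
tool_pos: [0.437, 0.3517, 0.0495]
tool_rot: [3.141, -0.003, -2.584]
contact_force: [0.7, -0.9, 0.4]
opening: 0.0553
now [0.437  0.3517 0.0495] [ 3.141e+00 -3.000e-03 -2.584e+00] t 1.9 q6 -1.59 F [ 0.7 -0.9  0.4]
row cm [-0.14 -0.16  1.75] deg [ 0.  -0.2  0. ]
```

View pics/s4.png

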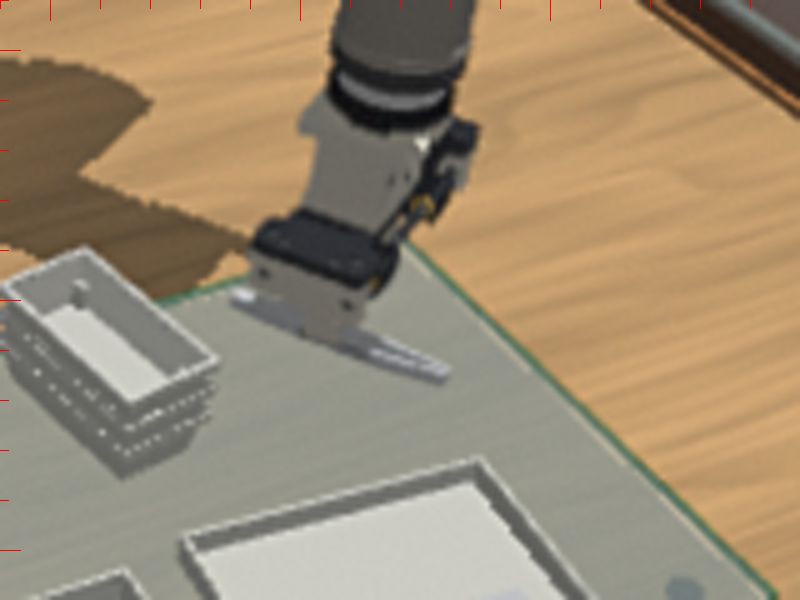

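The fingers straddle the tweezer, at about (405,160) in the scene view. Next I'll feel for the glass.

```bash
python3 -m crank '[[-0.1,-0.1,1.2,0,0,0,0.6],[-0.1,-0.1,1.8,0,0,0,0.6],[-0.1,-0.1,1.8,0,0,0,0.6]]'; for i in 1; do python3 -m crank '[[0,0,0.1,0,0,0,0.6],[0,0,0.1,0,0,0,0.6]]'; done;  python3 -m crank '[[0,0,0.1,0,0,0,0.6],[0,0,0.1,0,0,0,0.6]]'; python3 -m crank '[[0,0,0.1,0,0,0,0.6],[0,0,0.1,0,0,0,0.6]]'
```

```text
time: 2.38
tool_pos: [0.4402, 0.3507, 0.0321]
tool_rot: [3.141, -0.001, -2.585]
contact_force: [-0.8, 0.2, 0.2]
opening: 0.0552
time: 2.62
tool_pos: [0.4406, 0.3509, 0.0317]
tool_rot: [3.142, 0.0, -2.585]
contact_force: [-0.7, -0.5, -0.2]
opening: 0.0551
time: 2.88
tool_pos: [0.4407, 0.351, 0.0313]
tool_rot: [-3.142, 0.001, -2.585]
contact_force: [-1.0, -0.5, 6.3]
opening: 0.0549
time: 3.12
tool_pos: [0.4406, 0.351, 0.0312]
tool_rot: [-3.142, 0.001, -2.585]
contact_force: [-3.4, -2.7, 12.8]
opening: 0.0552
```

```bash
python3 -m crank '[[0,0,-0.4,0,0,0,0.6],[0,0,-0.4,0,0,0,0.1],[0,0,-0.4,0,0,0,0],[0,0,-0.4,0,0,0,0],[0,0,-0.4,0,0,0,0]]' 20; python3 -m crank '[[0,0,0,0,0,0,0],[0,0,0,0,0,0,0],[0,0,0,0,0,0,0]]'; sed -i 's/least_squares(f,\[.5,0,0,.05\])/least_squares(lambda p:f(np.r_[p,h+.012]),[.5,0,0])/; s/"zg".*"rms"/"rms"/' fit.py; python3 fit.py
```

```text
time: 3.75
tool_pos: [0.4404, 0.3508, 0.0334]
tool_rot: [3.142, -0.0, -2.585]
contact_force: [0.1, -0.1, -0.5]
opening: 0.0196
time: 4.12
tool_pos: [0.4405, 0.3509, 0.0335]
tool_rot: [3.142, 0.0, -2.585]
contact_force: [-0.2, 0.2, 0.0]
opening: 0.0181
tool (1, 1) [ 0.6389  0.2458 -0.0953] rms 0.57
tool (1, 0) [ 0.6382  0.2459 -0.0939] rms 0.27
tool (0, 1) [ 0.6403  0.245  -0.098 ] rms 0.43
food (1, 1) [ 0.6273  0.0065 -0.019 ] rms 1.16
food (1, 0) [ 0.6249  0.0066 -0.0294] rms 0.31
food (0, 1) [ 0.6313  0.0058 -0.0036] rms 0.67
hold (1, 1) [ 0.6247 -0.2499 -0.0605] rms 0.89
hold (1, 0) [ 0.6222 -0.2496 -0.0588] rms 0.07
hold (0, 1) [ 0.6284 -0.2502 -0.0638] rms 0.4
stack (1, 1) [0.435  0.1719 0.1456] rms 0.63
stack (1, 0) [0.4338 0.1715 0.1451] rms 0.2
stack (0, 1) [0.4387 0.1716 0.1461] rms 0.25
tw [0.5024 0.3893 0.0213] [-0.1 -0.  -0.1  0. ]
tw [0.3768 0.3111 0.0156] [ 0.1  0.1  0.2 -0. ]
can [[ 0.42905502 -0.0030172   0.094     ]] stone nip [[ 0.45043105 -0.19229112  0.03      ]] disc [[ 0.45040981 -0.19302011  0.026     ]]
```

```bash
python3 -m crank '[[0,0,-2,0,0,0,0],[0,0,-5,0,0,0,0],[0,0,-8,0,0,0,0],[0,0,-8,0,0,0,0]]'; python3 plan.py .613 .248 .11 1.476
```

```text
time: 4.72
tool_pos: [0.4417, 0.3516, 0.1158]
tool_rot: [-3.142, 0.005, -2.585]
contact_force: [1.2, 0.1, -1.0]
opening: 0.0175
now [0.4417 0.3516 0.1158] [-3.142  0.005 -2.585] t 4.72 q6 -1.59 F [ 1.2  0.1 -1. ]
row cm [ -9.07 -17.85   0.63] deg [ -0.1   0.3 -52.7]
```

```bash
python3 -m crank '[[-2,-4,0,0,0,-10,0],[-4,-8,0,0,0,-20,0],[-6,-12,0,0,0,-30,0],[-8,-15,0,0,0,-40,0],[-9,-17.8,0.2,0,0,-50,0]]'; python3 plan.py .613 .248 .06 1.476
```

```text
time: 5.35
tool_pos: [0.6117, 0.2463, 0.1099]
tool_rot: [3.14, -0.0, -1.707]
contact_force: [-0.7, 0.8, -0.5]
opening: 0.0175
now [0.6117 0.2463 0.1099] [ 3.14  -0.    -1.707] t 5.35 q6 -2.74 F [-0.7  0.8 -0.5]
row cm [-0.19 -0.11  4.99] deg [ 0.1 -0.  -2.4]
```

```bash
python3 -m crank '[[-0.2,-0.1,2,0,0,-2.4,0],[-0.2,-0.1,4,0,0,-2.4,0],[-0.2,-0.1,4.5,0,0,-2.4,0],[-0.2,-0.1,4.5,0,0,-2.4,0]]'; python3 plan.py .613 .248 .037 1.476
python3 - <<'E'
from h import *
s=read_camera("scene")
crop(s,340,90,500,250,4,"s5")
E
```

```text
time: 5.85
tool_pos: [0.6118, 0.249, 0.0658]
tool_rot: [3.14, -0.0, -1.671]
contact_force: [-0.8, -0.5, 0.3]
opening: 0.0178
now [0.6118 0.249  0.0658] [ 3.14  -0.    -1.671] t 5.85 q6 -2.77 F [-0.8 -0.5  0.3]
row cm [ 0.09 -0.13  2.88] deg [ 0.1 -0.  -0.3]
```

View pics/s5.png

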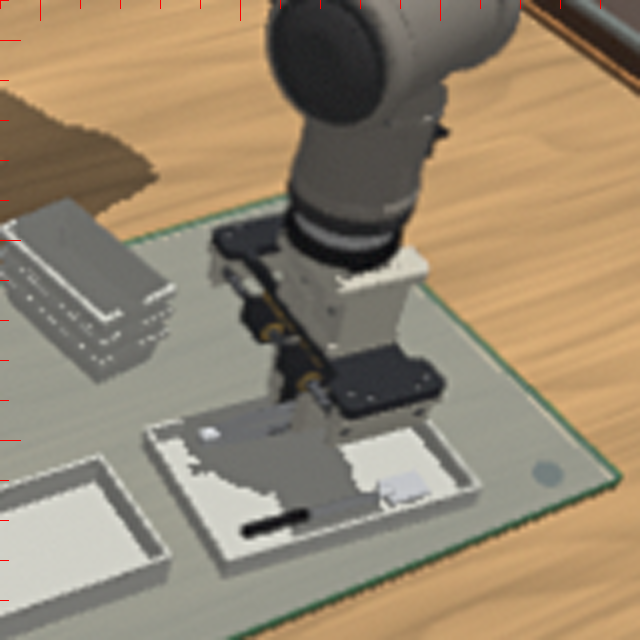

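```bash
python3 -m crank '[[0.1,-0.1,1.5,0,0,0,0],[0.1,-0.1,2.6,0,0,0,0],[0.1,-0.1,2.85,0,0,0,0],[0.1,-0.1,2.85,0,0,0,0]]'; python3 -m crank '[[0,0,0.05,0,0,0,0.28],[0,0,0.05,0,0,0,0.28],[0,0,0.05,0,0,0,0.28],[0,0,0.05,0,0,0,0.28]]'
```

```text
time: 6.4
tool_pos: [0.6129, 0.248, 0.0378]
tool_rot: [3.141, -0.0, -1.671]
contact_force: [0.2, -0.1, -0.2]
opening: 0.0177
time: 6.9
tool_pos: [0.6131, 0.248, 0.0377]
tool_rot: [-3.141, 0.0, -1.671]
contact_force: [-0.4, 0.4, 1.1]
opening: 0.0255
```

```bash
python3 -m crank '[[0,0,-2,0,0,0,0.28],[0,0,-5,0,0,0,0.28],[0,0,-9,0,0,0,0.28],[0,0,-11,0,0,0,1]]'; python3 plan.py .434 .1716 .16 .1455
python3 - <<'E'
from h import *
s=read_camera("scene")
crop(s,340,90,500,250,4,"s6")
E
```

```text
time: 7.4
tool_pos: [0.6142, 0.2483, 0.152]
tool_rot: [-3.137, 0.002, -1.671]
contact_force: [-0.2, 0.0, -0.4]
opening: 0.0318
now [0.6142 0.2483 0.152 ] [-3.137e+00  2.000e-03 -1.671e+00] t 7.4 q6 -2.77 F [-0.2  0.  -0.4]
row cm [ 9.43 17.16 -0.91] deg [-0.2  0.3 75.9]
```

View pics/s6.png

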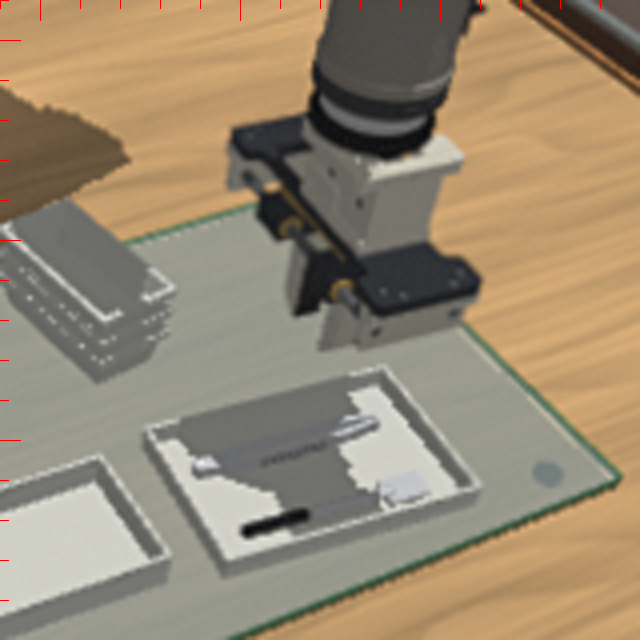

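The tweezer lies along the tray, from about (389,206) to (434,196). Next is the stack.

```bash
python3 -m crank '[[2,4,-1,0,0,10,1],[4,8,-1,0,0,20,1],[6,12,-1,0,0,30,1],[8,15,-1,0,0,40,1],[9.4,17,-1,0,0,50,1]]'; python3 -m crank '[[0,0,0,0,0,10,1],[0,0,0,0,0,20,1],[0,0,0,0,0,25,1],[0,0,0,0,0,25,1]]'; python3 plan.py .434 .1716 .13 .1455
python3 - <<'E'
from h import *
s=read_camera("scene");c=read_camera("top")
crop(s,290,60,450,220,4,"s7");crop(c,200,160,320,300,4,"t7")
E
```

```text
time: 8.07
tool_pos: [0.433, 0.1709, 0.1582]
tool_rot: [-3.141, 0.001, -2.549]
contact_force: [-0.5, 0.7, -0.0]
opening: 0.0854
time: 8.57
tool_pos: [0.4346, 0.1714, 0.158]
tool_rot: [3.141, 0.001, -2.979]
contact_force: [-0.6, -0.4, -1.7]
opening: 0.092
now [0.4346 0.1714 0.158 ] [ 3.141e+00  1.000e-03 -2.979e+00] t 8.57 q6 -1.52 F [-0.6 -0.4 -1.7]
row cm [0.06 0.03 2.8 ] deg [0.  0.1 1. ]
```

View pics/s7.png

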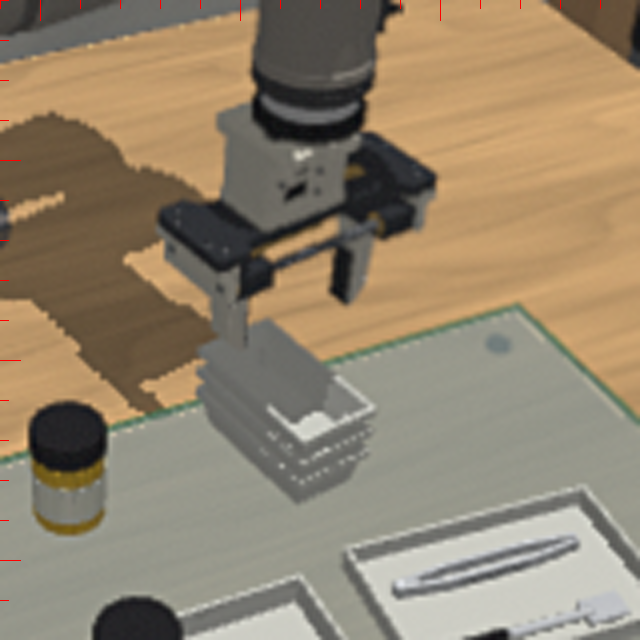

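```bash
python3 -m crank '[[0,0,2,0,0,1,1],[0,0,4,0,0,1,1],[0,0,5.4,0,0,1,1],[0,0,5.4,0,0,1,1]]'; python3 plan.py .434 .1716 .0915 .1455
python3 - <<'E'
from h import *
s=read_camera("scene");c=read_camera("top")
crop(s,300,90,420,210,5,"s8")
E
```

```text
time: 9.18
tool_pos: [0.434, 0.1713, 0.1028]
tool_rot: [-3.141, -0.002, -2.997]
contact_force: [-0.2, 0.0, 0.6]
opening: 0.092
now [0.434  0.1713 0.1028] [-3.141e+00 -2.000e-03 -2.997e+00] t 9.18 q6 -1.5 F [-0.2  0.   0.6]
row cm [-0.01  0.03  1.13] deg [-0.  -0.1 -0. ]
```

View pics/s8.png

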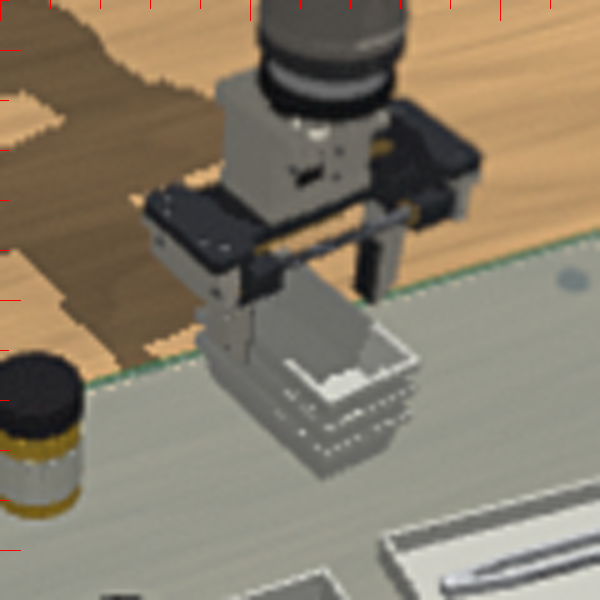

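```bash
python3 -m crank '[[0,0,0.6,0,0,0,1],[0,0,1.1,0,0,0,1],[0,0,1.1,0,0,0,1],[0,0,1.1,0,0,0,0.8],[0,0,1.1,0,0,0,0.7]]' 10; python3 -m crank '[[0,0,0,0,0,0,0.6],[0,0,0,0,0,0,0.6],[0,0,0,0,0,0,0.6]]';python3 -m crank '[[0,0,-0.1,0,0,0,0.6],[0,0,-0.4,0,0,0,0.6],[0,0,-0.8,0,0,0,0.6],[0,0,-1.2,0,0,0,0.6],[0,0,-1.2,0,0,0,0.6]]'
python3 - <<'E'
from h import *
s=read_camera("scene");c=read_camera("top")
crop(s,300,90,420,210,5,"s9")
E
```

```text
time: 9.9
tool_pos: [0.4346, 0.1714, 0.0927]
tool_rot: [3.141, 0.0, -2.997]
contact_force: [-0.6, 0.4, -0.2]
opening: 0.0768
time: 10.28
tool_pos: [0.4346, 0.1715, 0.0927]
tool_rot: [3.141, 0.0, -2.997]
contact_force: [0.4, -0.3, 0.1]
opening: 0.0679
time: 10.9
tool_pos: [0.4347, 0.1715, 0.105]
tool_rot: [3.141, 0.001, -2.997]
contact_force: [-0.2, -0.2, -0.9]
opening: 0.068
```

View pics/s9.png

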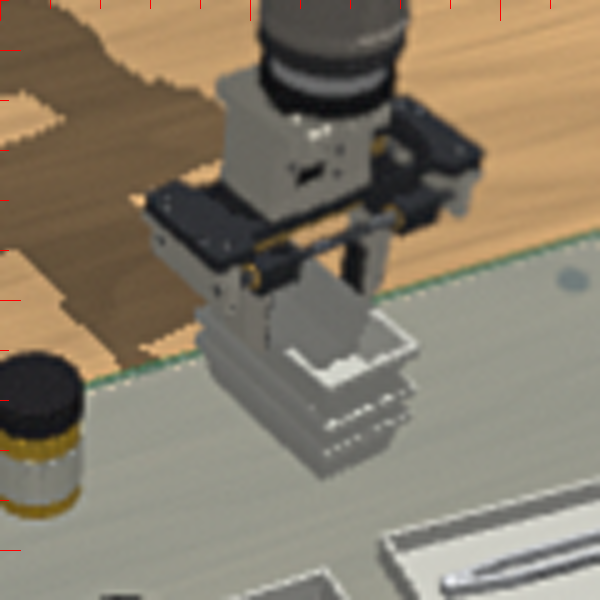

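The top tray alone has come up, and the rims of the two below stay at about (366,172) and (366,179).

```bash
python3 -m crank '[[0,0,-2,0,0,0,0.6],[0,0,-5,0,0,0,0.6],[0,0,-8,0,0,0,0.6],[0,0,-9,0,0,0,0.6]]';python3 -m crank '[[-1.3,-4.4,0,0,0,10,0.6],[-2.6,-8.8,0,0,0,20,0.6],[-3.9,-13.2,0,0,0,30,0.6],[-5.2,-17.6,0,0,0,40,0.6],[-6.5,-22,0,0,0,50,0.6]]'; python3 plan.py .6235 -.2498 .16 1.511
```

```text
time: 11.5
tool_pos: [0.4351, 0.1716, 0.1959]
tool_rot: [3.141, 0.003, -2.997]
contact_force: [0.1, -0.1, -0.5]
opening: 0.0677
time: 12.12
tool_pos: [0.5305, -0.0383, 0.1934]
tool_rot: [-3.141, -0.002, 2.407]
contact_force: [1.1, 0.6, 0.2]
opening: 0.0682
now [ 0.5305 -0.0383  0.1934] [-3.141e+00 -2.000e-03  2.407e+00] t 12.12 q6 -1.05 F [1.1 0.6 0.2]
row cm [-21.08  -9.47   3.31] deg [-0.1 -0.1 51.4]
```

```bash
python3 -m crank '[[-4,-2,0,0,0,10,0.6],[-8,-4,0,0,0,20,0.6],[-12,-6,0,0,0,30,0.6],[-16,-8,0,0,0,40,0.6],[-20.5,-9.4,1,0,0,49,0.6]]'; python3 plan.py .6235 -.2498 .10 1.511
```

```text
time: 12.75
tool_pos: [0.6212, -0.2451, 0.1839]
tool_rot: [-3.141, -0.0, 1.552]
contact_force: [-0.1, 0.5, -1.1]
opening: 0.0679
now [ 0.6212 -0.2451  0.1839] [-3.141 -0.     1.552] t 12.75 q6 -0.47 F [-0.1  0.5 -1.1]
row cm [-0.47  0.24  8.39] deg [-0.  -0.   2.4]
```

```bash
python3 - <<'E'
from h import *
s=read_camera("scene");c=read_camera("top")
crop(s,190,150,350,300,4,"s10");crop(c,350,120,500,230,5,"t10")
E
```

```text
(no output)
```

View pics/s10.png

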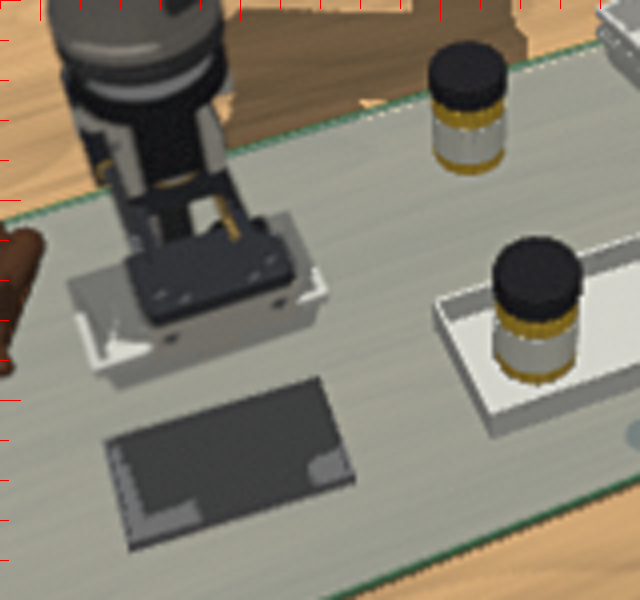

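View pics/t10.png

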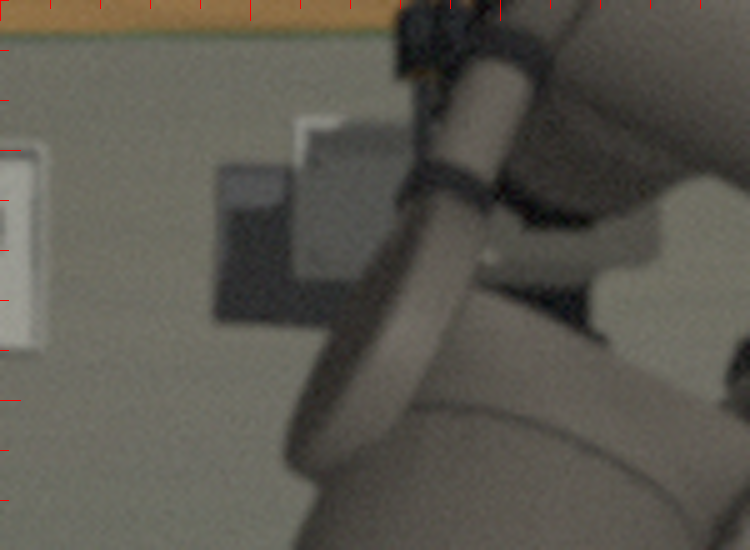

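```bash
python3 - <<'E'
from h import *
c=read_camera("top")
P=at(c,[(409.2,143.4),(408.6,175.6)],.1775);print(P)
m=P.mean(0)[:2]; d=np.array([np.cos(1.552),np.sin(1.552)])
print('centre',m-d*.065,'tcp',robot.observe()['tool_pos'])
E
```

```text
[[ 0.65641042 -0.18863484  0.1775    ]
 [ 0.58747779 -0.18537006  0.1775    ]]
centre [ 0.62072241 -0.25199097] tcp [ 0.62037046 -0.24516907  0.18128593]
```

```bash
python3 plan.py .6235 -.244 .075 1.511
```

```text
now [ 0.6204 -0.2452  0.1813] [-3.138e+00 -2.000e-03  1.556e+00] t 12.9 q6 -0.48 F [-1.   0.  -0.8]
row cm [ 0.1   0.35 10.63] deg [-0.2 -0.1  2.6]
```

```bash
python3 -m crank '[[0.1,0.3,3,0,0,2.5,0.6],[0.1,0.3,6,0,0,2.5,0.6],[0.1,0.3,9,0,0,2.5,0.6],[0.1,0.3,10,0,0,2.5,0.6],[0.1,0.3,10,0,0,2.5,0.6]]'; python3 plan.py .6235 -.244 .057 1.511;  python3 - <<'E'
from h import *
s=read_camera("scene");c=read_camera("top")
crop(s,190,150,350,300,4,"s11");crop(c,350,120,500,230,5,"t11")
E
```

```text
time: 13.52
tool_pos: [0.6237, -0.2419, 0.0843]
tool_rot: [-3.141, -0.001, 1.516]
contact_force: [0.3, 0.5, -1.0]
opening: 0.0677
now [ 0.6237 -0.2419  0.0843] [-3.141e+00 -1.000e-03  1.516e+00] t 13.53 q6 -0.43 F [ 0.3  0.5 -1. ]
row cm [-0.21 -0.    2.73] deg [-0.1 -0.   0.3]
```

View pics/s11.png

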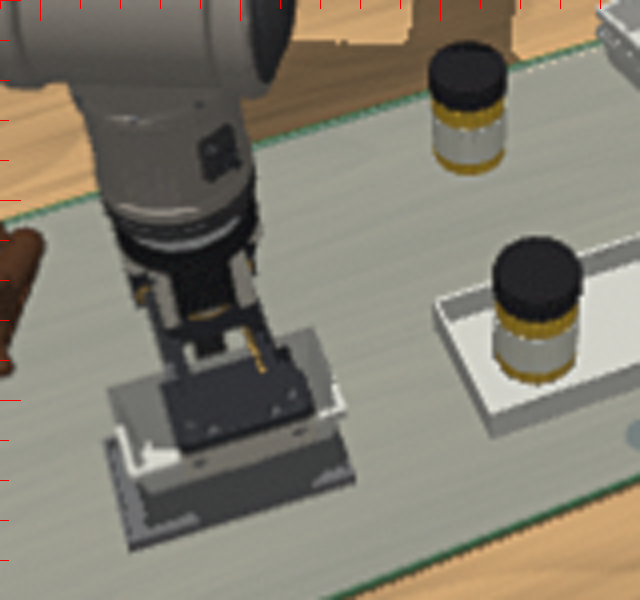

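View pics/t11.png

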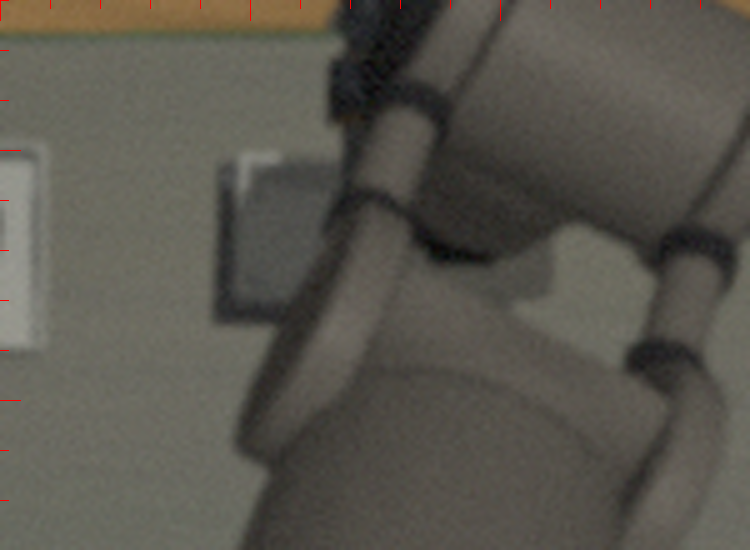

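```bash
python3 -m crank '[[-0.2,0,1,0,0,0,0.6],[-0.2,0,2,0,0,0,0.6],[-0.2,0,2.6,0,0,0,0.6],[-0.2,0,2.8,0,0,0,0.6],[-0.2,0,2.8,0,0,0,0.6]]'; python3 -m crank '[[0,0,0,0,0,0,0.85],[0,0,0,0,0,0,0.85],[0,0,0,0,0,0,0.85]]'; python3 -m crank '[[0,0,-2,0,0,0,1],[0,0,-5,0,0,0,1],[0,0,-9,0,0,0,1],[0,0,-12,0,0,0,1]]'; python3 plan.py .45 -.193 .15 0
```

```text
time: 14.25
tool_pos: [0.6239, -0.2446, 0.0565]
tool_rot: [3.142, -0.0, 1.515]
contact_force: [0.7, 0.0, 0.7]
opening: 0.0674
time: 14.62
tool_pos: [0.6239, -0.2446, 0.0568]
tool_rot: [3.141, 0.0, 1.514]
contact_force: [-0.4, -0.1, -0.2]
opening: 0.0778
time: 15.12
tool_pos: [0.6241, -0.2447, 0.1785]
tool_rot: [3.14, 0.001, 1.514]
contact_force: [0.8, 0.0, 1.1]
opening: 0.092
now [ 0.6241 -0.2447  0.1785] [3.140e+00 1.000e-03 1.514e+00] t 15.12 q6 -0.43 F [0.8 0.  1.1]
row cm [  4.19 -17.68   2.82] deg [ 0.1 -0.  86.8]
```

```bash
python3 -m crank '[[1,-4.4,1,0,0,0,1],[2,-8.8,2,0,0,0,1],[3,-13,2.8,0,0,0,1],[4.2,-17.6,2.8,0,0,0,1],[4.2,-17.6,2.8,0,0,0,1]]';  python3 - <<'E'
from h import *
s=read_camera("scene");c=read_camera("top")
print(at(s,[(248,210.3),],.021))
crop(s,190,150,350,300,4,"s12");crop(c,350,120,500,260,5,"t12")
E
python3 plan.py .45 -.193 .06 1.514
```

```text
time: 15.75
tool_pos: [0.4475, -0.1913, 0.1485]
tool_rot: [-3.139, -0.001, 1.514]
contact_force: [0.7, -0.2, 0.7]
opening: 0.0918
[[ 0.45321217 -0.19226486  0.021     ]]
now [ 0.4512 -0.1932  0.1493] [3.140e+00 1.000e-03 1.514e+00] t 15.85 q6 -0.5 F [ 1.3 -0.3  0.4]
row cm [ 0.02 -0.14  8.93] deg [0.1 0.1 0. ]
```

View pics/s12.png

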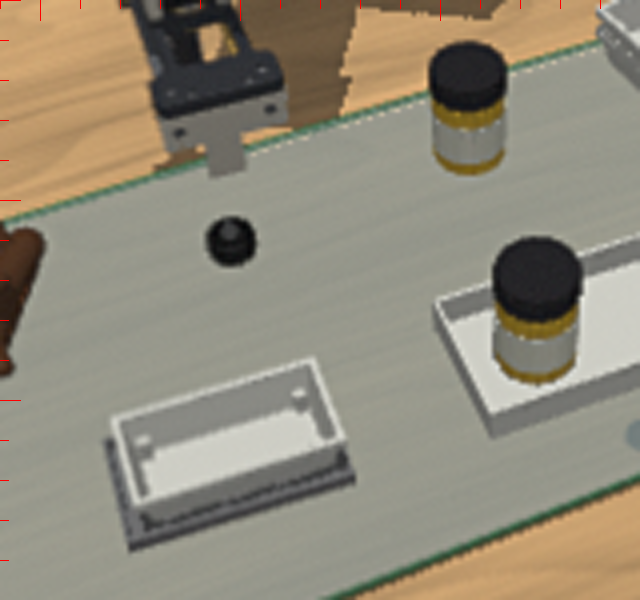

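View pics/t12.png

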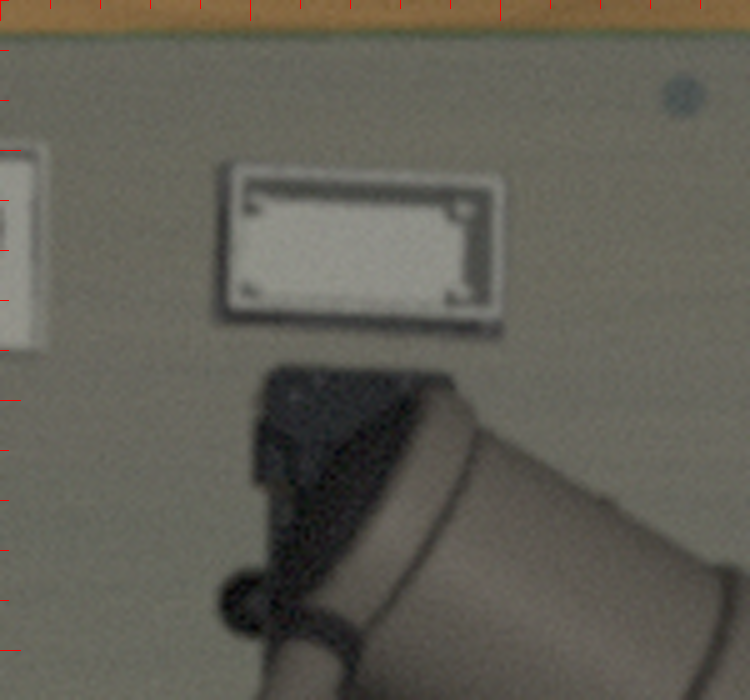

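```bash
python3 - <<'E'
from h import *
c=read_camera("top")
P=at(c,[(396.2,152.6),(450.8,155.6),(450,184.4),(395.2,181.8)],.049);print(P.round(4),P.mean(0)); print(np.linalg.norm(P-np.roll(P,1,0),axis=1))
E
```

```text
[[ 0.6615 -0.1832  0.049 ]
 [ 0.6535 -0.3152  0.049 ]
 [ 0.5836 -0.3106  0.049 ]
 [ 0.5907 -0.179   0.049 ]] [ 0.62235249 -0.24697672  0.049     ]
[0.07087942 0.13226796 0.07006651 0.13178845]
```

The tray sits in the holder, with its centre within 3 mm of the holder's. Now the airstone.

```bash
python3 -m crank '[[0,-0.1,3,0,0,0,0.8],[0,-0.1,6,0,0,0,0.8],[0,-0.1,9,0,0,0,0.8],[0,-0.1,9,0,0,0,0.8]]'; python3 plan.py .4512 -.193 .0355 1.514; python3 - <<'E'
from h import *
s=read_camera("scene")
crop(s,190,120,310,240,5,"s13")
E
```

```text
time: 16.4
tool_pos: [0.4494, -0.1925, 0.0568]
tool_rot: [-3.138, -0.002, 1.515]
contact_force: [-0.6, -0.0, -0.3]
opening: 0.0734
now [ 0.4494 -0.1925  0.0568] [-3.138e+00 -2.000e-03  1.515e+00] t 16.4 q6 -0.51 F [-0.6 -0.  -0.3]
row cm [-0.05  0.19  2.13] deg [-0.2 -0.1  0. ]
```

View pics/s13.png

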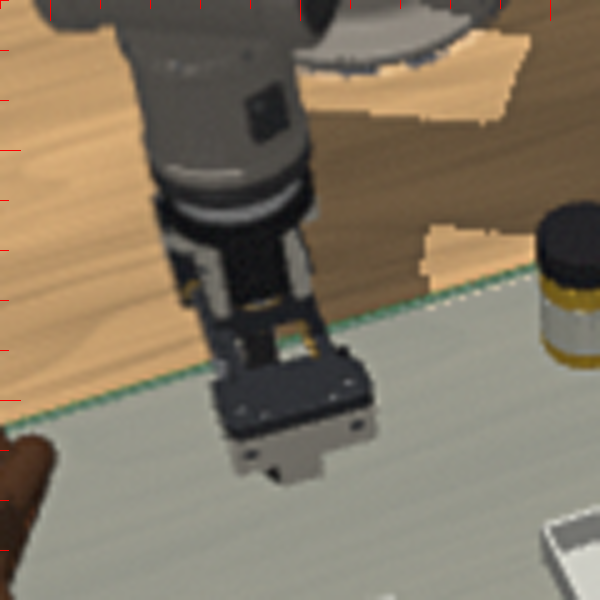

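```bash
python3 -m crank '[[0,0.1,1.2,0,0,0,0.8],[0,0.1,2.1,0,0,0,0.8],[0,0.1,2.1,0,0,0,0.5],[0,0.1,2.1,0,0,0,0.2],[0,0.1,2.1,0,0,0,0.2]]' 15; python3 -m crank '[[0,0,0,0,0,0,0.2],[0,0,0,0,0,0,0.2],[0,0,0,0,0,0,0.2]]'
```

```text
time: 17.08
tool_pos: [0.4507, -0.1929, 0.0379]
tool_rot: [3.141, 0.0, 1.514]
contact_force: [-0.1, 0.6, -0.7]
opening: 0.048
time: 17.45
tool_pos: [0.4506, -0.1928, 0.0377]
tool_rot: [3.141, 0.0, 1.514]
contact_force: [-0.4, -0.3, 2.4]
opening: 0.0343
```

```bash
python3 -m crank '[[0,0,-2,0,0,0,0.2],[0,0,-5,0,0,0,0.2],[0,0,-8,0,0,10,0.2],[0,0,-10,0,0,20,0.2],[0,0,-10,0,0,30,0.2]]'; python3 plan.py .623 -.247 .13 -.06;  python3 - <<'E'
from h import *
s=read_camera("scene")
crop(s,190,120,310,240,5,"s14")
E
```

```text
time: 18.08
tool_pos: [0.4512, -0.1932, 0.1391]
tool_rot: [3.138, -0.0, 0.985]
contact_force: [-0.1, 0.8, -0.3]
opening: 0.0343
now [ 0.4512 -0.1932  0.1391] [ 3.138 -0.     0.985] t 18.07 q6 0.02 F [-0.1  0.8 -0.3]
row cm [ 5.01 17.29  0.97] deg [ 0.2 -0.1 59.9]
```

View pics/s14.png

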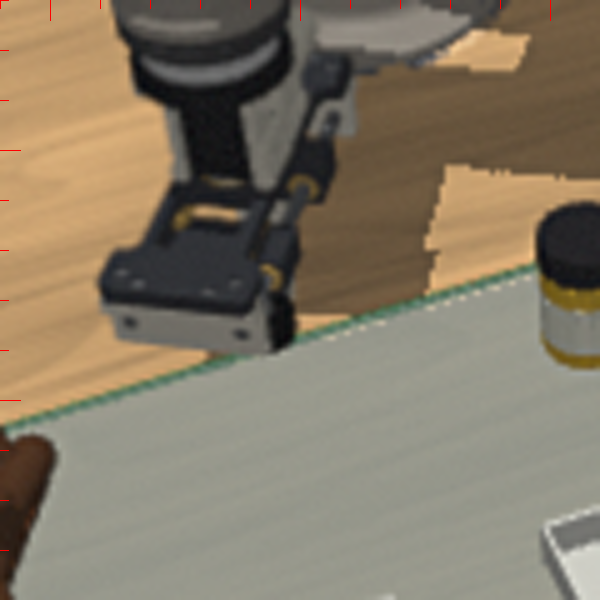

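```bash
python3 -m crank '[[1,3.5,0,0,0,10,0.2],[2,7,0,0,0,20,0.2],[3,10.5,0,0,0,30,0.2],[4,14,0,0,0,40,0.2],[5,17.2,0.5,0,0,50,0.2]]'; python3 -m crank '[[0,0,0,0,0,9.5,0.2],[0,0,0,0,0,9.5,0.2]]'; python3 plan.py .6225 -.247 .08 -.06;  python3 - <<'E'
from h import *
s=read_camera("scene")
crop(s,190,180,310,300,5,"s15")
E
```

```text
time: 18.75
tool_pos: [0.6228, -0.2455, 0.1322]
tool_rot: [-3.141, 0.0, 0.115]
contact_force: [0.3, -0.1, -0.4]
opening: 0.0344
time: 19.0
tool_pos: [0.6215, -0.245, 0.1314]
tool_rot: [-3.141, 0.002, -0.044]
contact_force: [-0.7, -0.1, -0.4]
opening: 0.0344
now [ 0.6215 -0.245   0.1314] [-3.141e+00  2.000e-03 -4.400e-02] t 19.0 q6 1.12 F [-0.7 -0.1 -0.4]
row cm [0.12 0.2  5.14] deg [-0.   0.1  0.9]
```

View pics/s15.png

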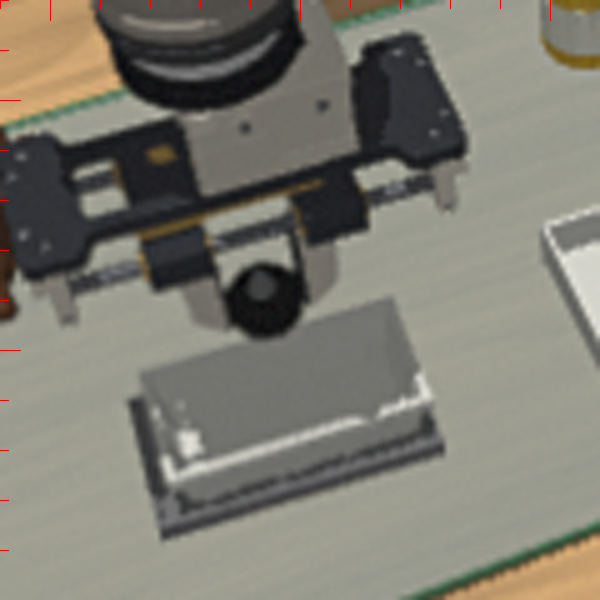

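```bash
python3 -m crank '[[0.1,0.2,3,0,0,0.9,0.2],[0.1,0.2,5,0,0,0.9,0.2],[0.1,0.2,6,0,0,0.9,0.2],[0.1,0.2,6.5,0,0,0.9,0.2],[0.1,0.2,6.5,0,0,0.9,0.2]]'; python3 plan.py .6225 -.247 .0435 -.06;  python3 - <<'E'
from h import *
s=read_camera("scene")
crop(s,190,180,310,300,5,"s16")
E
```

```text
time: 19.68
tool_pos: [0.6228, -0.2473, 0.0679]
tool_rot: [3.141, -0.001, -0.062]
contact_force: [-0.4, 0.9, 0.2]
opening: 0.0345
now [ 0.6228 -0.2473  0.0679] [ 3.141e+00 -1.000e-03 -6.200e-02] t 19.68 q6 1.14 F [-0.4  0.9  0.2]
row cm [-0.03 -0.03  2.44] deg [ 0.  -0.  -0.1]
```

View pics/s16.png

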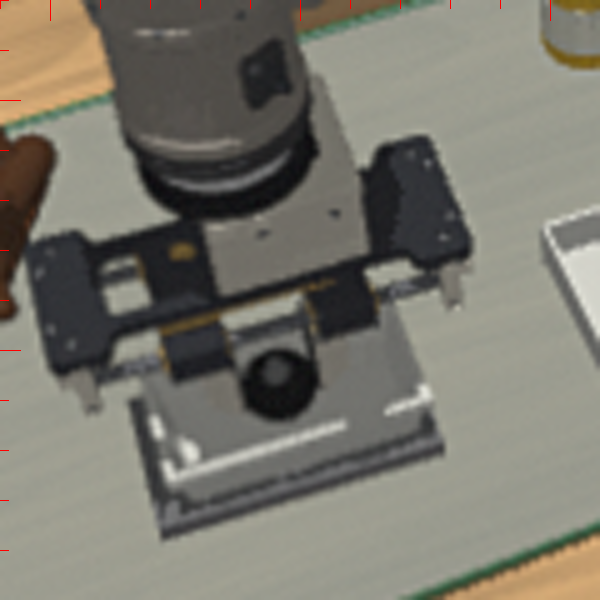

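```bash
python3 -m crank '[[0,0,0.8,0,0,0,0.2],[0,0,1.4,0,0,0,0.2],[0,0,1.4,0,0,0,0.2]]'; python3 -m crank '[[0,0,0.5,0,0,0,0.2],[0,0,0.8,0,0,0,0.2],[0,0,0.8,0,0,0,0.2]]'; python3 -m crank '[[0,0,0.1,0,0,0,0.2],[0,0,0.1,0,0,0,0.2]]'
```

```text
time: 20.1
tool_pos: [0.6222, -0.247, 0.0527]
tool_rot: [-3.141, 0.001, -0.063]
contact_force: [0.5, -0.0, -0.8]
opening: 0.0345
time: 20.48
tool_pos: [0.6225, -0.2471, 0.0452]
tool_rot: [-3.141, 0.001, -0.063]
contact_force: [-0.9, 0.3, -0.1]
opening: 0.0343
time: 20.72
tool_pos: [0.6227, -0.2472, 0.0446]
tool_rot: [-3.142, -0.0, -0.063]
contact_force: [-0.9, -1.0, -1.3]
opening: 0.0344
```

```bash
python3 -m crank '[[0,0,0.1,0,0,0,0.2],[0,0,0.1,0,0,0,0.2],[0,0,0.1,0,0,0,0.52],[0,0,0.1,0,0,0,0.52],[0,0,0.1,0,0,0,0.52]]'; python3 -m crank '[[0,0,-0.5,0,0,0,0.52],[0,0,-2,0,0,0,0.52],[0,0,-5,0,0,0,0.52],[0,0,-10,0,0,0,0.6],[0,0,-12,0,0,0,1]]'; python3 plan.py .429 -.003 .17 -.06
```

```text
time: 21.35
tool_pos: [0.6227, -0.2472, 0.0436]
tool_rot: [-3.142, -0.0, -0.063]
contact_force: [0.4, 0.2, -0.6]
opening: 0.0475
time: 21.98
tool_pos: [0.624, -0.2479, 0.1686]
tool_rot: [3.139, -0.006, -0.063]
contact_force: [-0.4, -0.3, 0.2]
opening: 0.0609
now [ 0.624  -0.2479  0.1686] [ 3.139 -0.006 -0.063] t 21.98 q6 1.14 F [-0.4 -0.3  0.2]
row cm [-21.01 -23.21  -0.33] deg [ 0.2 -0.4 -0.2]
```

```bash
python3 -m crank '[[-4,-4.6,0,0,0,-10,1],[-8,-9.2,0,0,0,-20,1],[-12,-13.8,0,0,0,-30,1],[-16,-18.4,0,0,0,-40,1],[-21,-23,0,0,0,-50,1]]'; python3 -m crank '[[0,0,0,0,0,-10,1],[0,0,0,0,0,-20,1],[0,0,0,0,0,-30,1],[0,0,0,0,0,-40,1],[0,0,0,0,0,-42,1]]'; python3 - <<'E'
from h import *
c=read_camera("top");s=read_camera("scene")
print(at(c,[(322.2,251.2)],.098),at(s,[(306.7,165.7)],.098))
crop(c,350,120,500,260,5,"t17");crop(s,190,120,390,270,4,"s17")
E
python3 plan.py .429 -.003 .125 1.55
```

```text
time: 22.6
tool_pos: [0.4306, -0.007, 0.1648]
tool_rot: [3.139, -0.002, 0.815]
contact_force: [-0.2, 1.4, 0.0]
opening: 0.0917
time: 23.22
tool_pos: [0.4317, -0.0084, 0.1645]
tool_rot: [3.14, 0.0, 1.543]
contact_force: [-0.6, -0.6, 0.6]
opening: 0.0916
[[ 0.42916138 -0.00298436  0.098     ]] [[ 0.42967046 -0.00166324  0.098     ]]
now [ 0.4316 -0.0084  0.1642] [3.14 0.   1.54] t 23.32 q6 -0.17 F [-0.3 -0.4  0.2]
row cm [ 0.53 -0.28  3.92] deg [ 0.1  0.  -0.6]
```

View pics/s17.png

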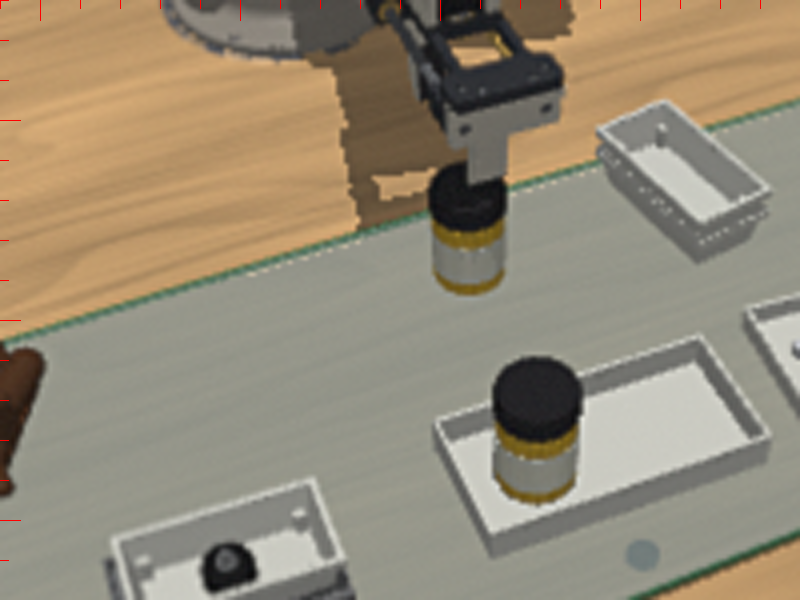

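View pics/t17.png

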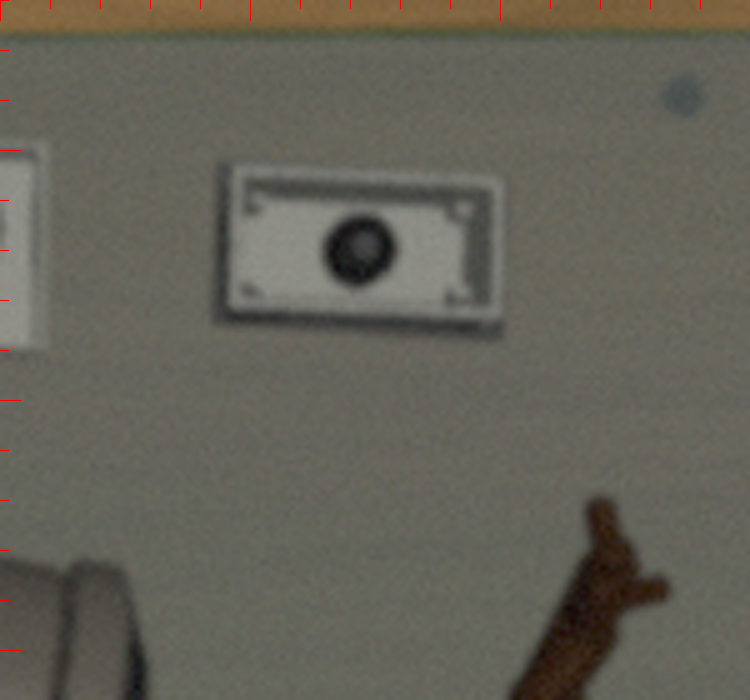

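```bash
python3 -m crank '[[0.5,-0.2,2,0,0,-0.6,1],[0.5,-0.2,4,0,0,-0.6,1],[0.5,-0.2,4,0,0,-0.6,1]]'; python3 plan.py .4293 -.0025 .078 1.55; python3 - <<'E'
from h import *
s=read_camera("scene")
crop(s,260,110,380,230,5,"s18")
E
```

```text
time: 23.7
tool_pos: [0.4288, -0.0031, 0.1229]
tool_rot: [-3.139, -0.0, 1.551]
contact_force: [-0.1, 0.2, -0.3]
opening: 0.0921
now [ 0.4288 -0.0031  0.1229] [-3.139 -0.     1.551] t 23.7 q6 -0.17 F [-0.1  0.2 -0.3]
row cm [0.06 0.06 4.49] deg [-0.1 -0.   0. ]
```

View pics/s18.png

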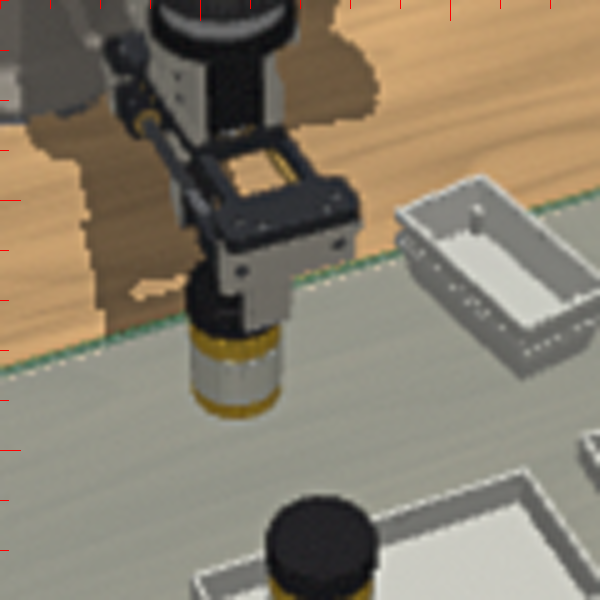

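```bash
python3 -m crank '[[0,0,2,0,0,0,1],[0,0,4,0,0,0,1],[0,0,4.4,0,0,0,1],[0,0,4.4,0,0,0,0.8]]' 15; python3 -m crank '[[0,0,0,0,0,0,0.45],[0,0,0,0,0,0,0.45],[0,0,0,0,0,0,0.45],[0,0,0,0,0,0,0.45],[0,0,0,0,0,0,0.45]]'
```

```text
time: 24.25
tool_pos: [0.43, -0.0034, 0.0802]
tool_rot: [3.141, 0.0, 1.552]
contact_force: [-0.1, 0.4, 0.8]
opening: 0.0858
time: 24.88
tool_pos: [0.4298, -0.0033, 0.0798]
tool_rot: [3.141, -0.0, 1.553]
contact_force: [0.4, -0.6, 3.3]
opening: 0.0545
```

```bash
python3 -m crank '[[0,0,-1,0,0,0,0.45],[0,0,-4,0,0,0,0.45],[0,0,-8,0,0,0,0.45],[0,0,-11,0,0,0,0.45],[0,0,-11,0,0,0,0.45]]' 20; python3 plan.py .627 .05 .17 1.55; python3 - <<'E'
from h import *
s=read_camera("scene")
crop(s,260,80,380,200,5,"s19")
E
```

```text
time: 25.5
tool_pos: [0.4306, -0.0034, 0.1917]
tool_rot: [3.137, 0.001, 1.553]
contact_force: [-0.3, -1.1, -1.7]
opening: 0.0549
now [ 0.4306 -0.0034  0.1917] [3.137e+00 1.000e-03 1.553e+00] t 25.5 q6 -0.17 F [-0.3 -1.1 -1.7]
row cm [ 5.69 19.54  2.26] deg [0.3 0.  0.2]
```

View pics/s19.png

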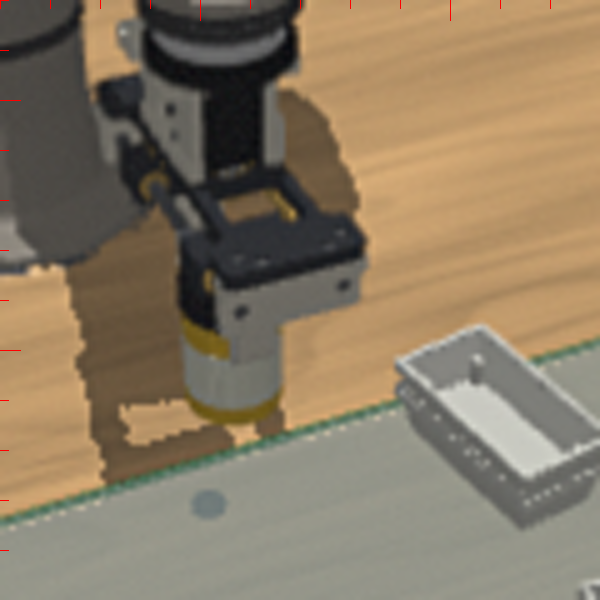

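```bash
python3 -m crank '[[1.5,3,0,0,0,0,0.45],[3,7,0,0,0,0,0.45],[4,11,0,0,0,0,0.45],[5,15,0,0,0,0,0.45],[5.6,18,0,0,0,0,0.45]]'; python3 -m crank '[[0,1,0,0,0,0,0.45],[0,1.4,0,0,0,0,0.45],[0,1.4,0,0,0,0,0.45]]'; python3 plan.py .627 .05 .105 1.55; python3 - <<'E'
from h import *
s=read_camera("scene")
crop(s,260,130,410,270,5,"s20")
E
```

```text
time: 26.18
tool_pos: [0.611, 0.05, 0.1872]
tool_rot: [-3.138, -0.0, 1.553]
contact_force: [-0.2, -0.6, -1.5]
opening: 0.0548
time: 26.55
tool_pos: [0.6237, 0.049, 0.1891]
tool_rot: [-3.14, -0.0, 1.553]
contact_force: [-0.5, 0.2, -1.2]
opening: 0.0546
now [0.6237 0.049  0.1891] [-3.14  -0.     1.553] t 26.55 q6 -0.03 F [-0.5  0.2 -1.2]
row cm [0.11 0.34 8.41] deg [-0.1 -0.   0.1]
```

View pics/s20.png

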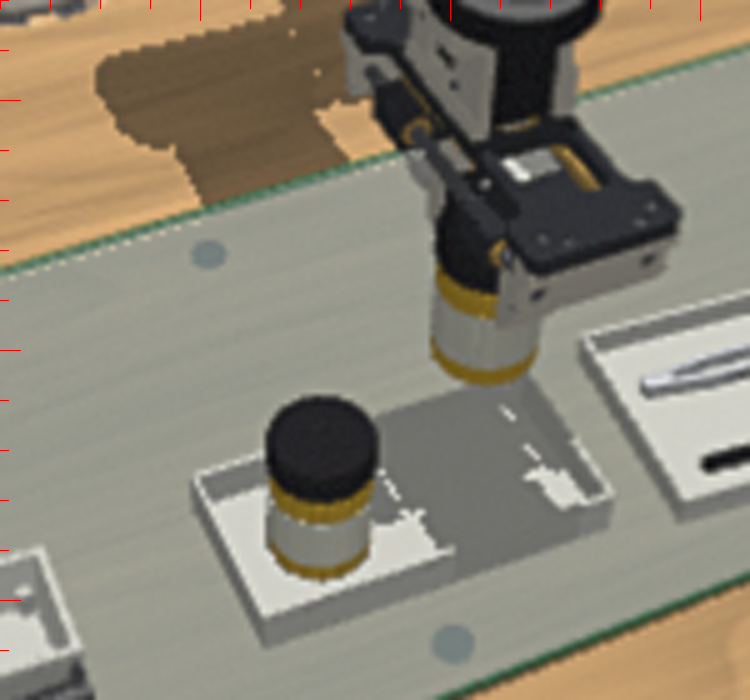

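```bash
python3 -m crank '[[0.1,0.3,3,0,0,0,0.45],[0.1,0.3,6,0,0,0,0.45],[0.1,0.3,8.5,0,0,0,0.45],[0.1,0.3,9.5,0,0,0,0.45],[0.1,0.3,9.5,0,0,0,0.45]]'; python3 -m crank '[[0,0,0.5,0,0,0,0.45],[0,0,0.7,0,0,0,0.45],[0,0,0.7,0,0,0,0.45]]'; python3 - <<'E'
from h import *
s=read_camera("scene")
crop(s,260,130,410,270,5,"s21")
E
```

```text
time: 27.22
tool_pos: [0.6272, 0.0501, 0.0947]
tool_rot: [-3.141, -0.0, 1.553]
contact_force: [0.7, -0.2, -1.8]
opening: 0.0544
time: 27.6
tool_pos: [0.6276, 0.0502, 0.0878]
tool_rot: [3.141, -0.0, 1.553]
contact_force: [-0.4, -0.0, -1.1]
opening: 0.0544
```

View pics/s21.png

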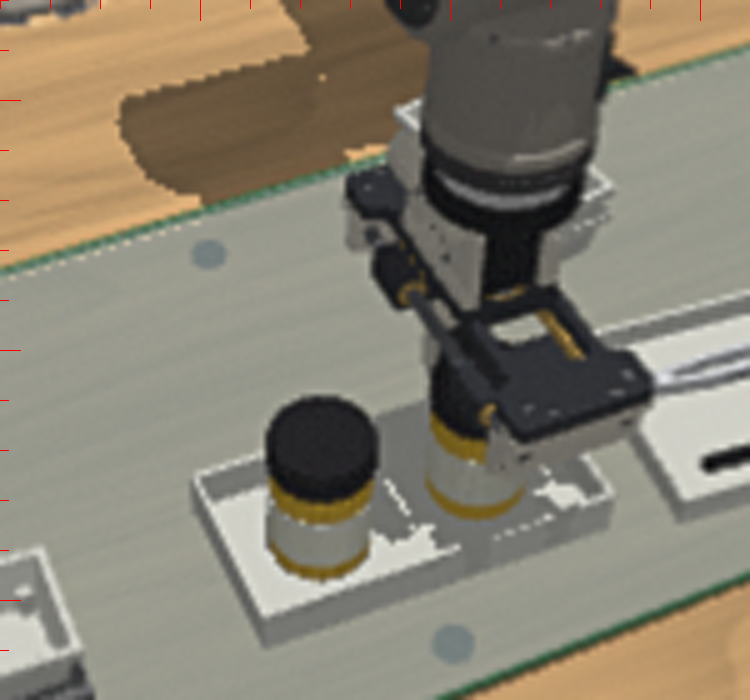

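The canister stands about 5 mm above the tray floor, with its base at (355,232) and clear of the walls. I'll lower it until it touches.

```bash
python3 -m crank '[[0,0,0.2,0,0,0,0.45],[0,0,0.4,0,0,0,0.45],[0,0,0.4,0,0,0,0.45]]'; python3 -m crank '[[0,0,0.1,0,0,0,0.45],[0,0,0.1,0,0,0,0.45]]'
```

```text
time: 28.02
tool_pos: [0.6274, 0.0502, 0.0833]
tool_rot: [-3.141, -0.0, 1.553]
contact_force: [-0.0, 0.2, -2.2]
opening: 0.0545
time: 28.28
tool_pos: [0.6276, 0.0502, 0.0828]
tool_rot: [3.141, -0.0, 1.553]
contact_force: [-1.0, 0.5, 1.0]
opening: 0.0543
```

```bash
python3 -m crank '[[0,0,0,0,0,0,0.7],[0,0,0,0,0,0,0.8],[0,0,0,0,0,0,0.85],[0,0,0,0,0,0,0.85]]'; python3 -m crank '[[0,0,-2,0,0,0,0.85],[0,0,-5,0,0,0,0.9],[0,0,-9,0,0,0,1],[-3,-6,-13,0,0,0,1],[-6,-12,-15,0,0,0,1]]';python3 -m crank '[[-3,-6,0,0,0,0,1],[-6,-10,0,0,0,0,1],[-6,-10,0,0,0,0,1]]'; python3 - <<'E'
from h import *
s=read_camera("scene");c=read_camera("top")
cv2.imwrite("pics/t22.png",cv2.resize(c["frame"][100:300,120:500,::-1],None,fx=2,fy=2)); cv2.imwrite("pics/s22.png",cv2.resize(s["frame"][120:320,130:500,::-1],None,fx=2,fy=2))
crop(c,270,120,470,290,4,"t23")
print(robot.observe()['contact_force'])
E
```

```text
time: 28.78
tool_pos: [0.6275, 0.0502, 0.0825]
tool_rot: [3.142, -0.0, 1.553]
contact_force: [0.3, 0.2, 0.5]
opening: 0.0777
time: 29.4
tool_pos: [0.5253, 0.0012, 0.2264]
tool_rot: [3.139, 0.0, 1.554]
contact_force: [-0.1, -1.3, 0.8]
opening: 0.0917
time: 29.78
tool_pos: [0.4224, -0.0577, 0.2255]
tool_rot: [-3.141, 0.0, 1.55]
contact_force: [0.8, 0.8, 0.6]
opening: 0.092
[ 0.10807365  0.13619007 -0.67897336]
```

View pics/t22.png

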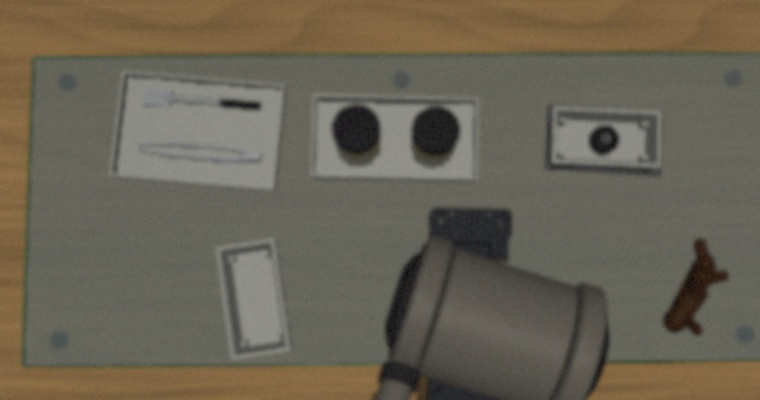

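View pics/s22.png

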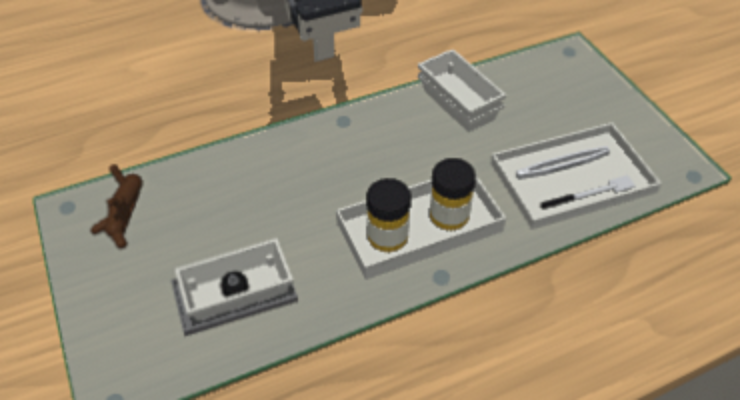

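```bash
python3 - <<'E'
from h import *
c=read_camera("top")
def fr(p,o,yaw):
    d=p[:2]-o; return (round(d@[np.cos(yaw),np.sin(yaw)],4),round(d@[-np.sin(yaw),np.cos(yaw)],4))
print('can',fr(at(c,[(298,165)],.101)[0],np.array([.6275,.0535]),np.pi/2-.02))
print('stone-tray',at(c,[(422,169.5)],.035)[0][:2]-[.6224,-.247])
e=at(c,[(189,174),(251,178.5)],.02); print('tw',fr(e.mean(0),np.array([.6136,.2482]),1.476),np.arctan2(*(e[0]-e[1])[1::-1])-1.476,np.linalg.norm(e[0]-e[1]))
P=at(c,[(228.4,223),(257.2,219.3),(264.5,275.5),(235.5,279)],.066); print('next rim',P.mean(0))
robot.hand_in()
E
```

```text
can (np.float64(-0.003), np.float64(0.0033))
stone-tray [-0.0001927  -0.00051755]
tw (np.float64(-0.0031), np.float64(0.0023)) 0.014801253881104426 0.15279390355698277
next rim [0.43452878 0.17169981 0.066     ]
the job is handed in; nothing more can be done
```

The job is done and handed in at about 30 s of the 122 s allowed; the hand-in gave no verdict. I felt for the glass with the fingertips first (about 12 mm up), then placed the tweezer, the top tray, the airstone and the canister, in that order.

My last camera checks, good to a few millimetres:
- **Tray:** within about 3 mm of the holder's centre, measured before the airstone went in. It looked level.
- **Airstone:** within about 1 mm of the tray's centre, flat, nipple up.
- **Canister:** upright, about 4 mm from the food place.
- **Tweezer:** about 4 mm from the middle of the free strip and within 1° of its direction.
- **Next tray:** its rim is within 1 mm of where the stack was measured at the start, and only the top tray lifted.
- **Driftwood, spatula and other canister:** look unmoved in the last pictures. I compared a position only for the other canister, which was within about 1 pixel.

One disagreement: the two cameras differed by several millimetres on some heights and stack positions. The tray therefore sat about 6 mm off-centre in the grip, which I measured in the air and corrected before lowering it. No check failed.

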